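Show the red tin to the inspection camera

TASK

Take the red tin out of the wooden rack and hold it up for the inspection camera: its middle on the lens axis 150 mm in front of the lens, lid with the pull ring squarely facing the lens, ring end uppermost, so that the tin leans back as much as the camera looks down. Finish holding it still there in the gripper, in the air and touching nothing else; do not shift the camera, the other tins or the other things on the table.

Things in the scene. Friction and masses are not known exactly. Their poses are not given: they have to be found in the camera images.
- tin_red: Red food tin, 24 thick (x) x 52 wide (y) x 105 mm tall (z), about 0.16 kg, on end in one of the rack's four slots (which varies), its upper 68 mm free. Origin: centre of underside. +x face: bare-metal lid, its pull ring (4 mm proud) near the upper end; +z up. Natural grasp: from above, fingers closing along its y on the 52 mm width, above the rack; nothing is beside it that way
- tin_mid (a point): The middle of the red tin, 52.5 mm above its underside, on its centre line; axes as the tin
- tin_lid (a point): The centre of the red tin's lid face, 12 mm from tin_mid along the tin's +x; axes as the tin
- tin_blue: A blue tin, the same size and make as the red one, standing on end in another slot of the rack. Leave it where it is. Origin: centre of its underside
- tin_green: A green tin, the same size and make as the red one, standing on end in another slot of the rack. Leave it where it is. Origin: centre of its underside
- tin_yellow: A yellow tin, the same size and make as the red one, standing on end in another slot of the rack. Leave it where it is. Origin: centre of its underside
- rack: Fixed wooden block, 190 (x) x 90 (y) x 45 mm high, with four slots 37 mm deep, open above, in a row along its x (at -66, -22, 22, 66 mm), each 28 x 57 mm with a tin standing in it (tops 113 mm above the table, 20 mm gaps between tins). Origin: centre of underside. All lids face the rack's +x, away from the robot
- stand: Fixed stand of the inspection camera: grey square foot 130 x 130 x 12 mm, its centre 40 mm from the origin along +x, and a column 24 mm thick, 382 mm high, 75 mm from the origin along +x. Origin: on the table straight below the camera's tilt axis. The camera looks towards the stand's -x, roughly back to the robot, and down
- cam_rise (a joint): Height setting of the camera on its column, m: its tilt axis stands 0.25 m + this value above the table (0 to 0.08). Clamped stiffly: leave it as it is
- cam_tilt (a joint): Downward tilt of the camera, rad: 0 would look level, positive looks down (0.2 to 0.55 occur). Clamped: leave it as it is
- lens (a point): Centre of the camera's front glass, 50 mm in front of the tilt axis. The camera is a blue 50 x 55 x 55 mm head with a white light ring 68 mm across and a black lens barrel 40 mm across. Axes as the camera: -x is where it looks, y level, z its own up
- focus (a point): The place in the air where the middle of the tin must be held: 150 mm in front of the lens glass on its axis (200 mm from the tilt axis). Axes as the camera: +x points back to the lens, so the tin's x, y, z must there point as these x, y, z do
- plate: White plate of walnuts, 180 mm across, about 50 mm high with the nuts, on the left. Origin: centre of its underside
- jar: Amber glass jar, 90 mm across, 130 mm high, on the right. Origin: centre of its underside
- tub: Orange tub with yellow lid, 110 mm across, 140 mm high, far right. Origin: centre of its underside
- cup: Grey plastic cup, 80 mm across, 90 mm high, on the left. Origin: centre of its underside
- spoon: Wooden spoon on the green cutting board (board 8 mm thick), left of the middle. Origin: under its middle
There are look-alikes about, which are no part of the job. Of the things that look like the tin_green, the smallest one is meant.

How it is judged:
On the way:
1. the red tin is gripped and lifted clear of the rack (contact force between the fingers and tin_red above 1 N and height (world z) of tin_red above 0.06 m and contact force between tin_red and rack below 0.1 N), for 0.2 s.
At the end, for the whole second after the job is handed in: The gripper holds the red tin still (under 20 mm/s), middle within 18 mm of the focus point, lid facing the lens, x and z axes within 0.16 rad of the camera's, ring end up, touching neither rack, stand nor other tins; the other tins within 25 mm of where they were (contact force between the fingers and tin_red above 1 N and distance between tin_mid and focus below 0.018 m and angle between the x axis of focus and the x axis of tin_red, either way round below 0.16 rad and angle between the z axis of focus and the z axis of tin_red, either way round below 0.16 rad and x of lens in the frame of tin_red above 0.1 m and angle between tin_red's own z axis and vertical below 0.9 rad and height (world z) of tin_mid above 0.13 m and linear speed of tin_red below 0.02 m/s and contact force between tin_red and rack below 0.1 N and contact force between tin_red and stand below 0.1 N and contact force between tin_red and tin_blue below 0.1 N and contact force between tin_red and tin_green below 0.1 N and contact force between tin_red and tin_yellow below 0.1 N and distance of each of tin_blue, tin_green, tin_yellow from where it was at the start of the episode below 0.025 m); the arm keeps its last pose, push and grip.
It fails at once if the camera is shifted (over 8 mm) (distance of focus from where it was at the start of the episode above 0.008 m).
It fails at once if another tin is disturbed (moved over 25 mm) (distance of any of tin_blue, tin_green, tin_yellow from where it was at the start of the episode above 0.025 m).
It fails at once if another thing on the table is disturbed (moved over 25 mm) (distance of any of plate, jar, tub, cup, spoon from where it was at the start of the episode above 0.025 m).
It also fails if it takes over 42 s, if anything falls off the work surface, if the arm or the gripper's body presses on something with over 40 N, if the wrist force passes 120 N, or if a joint passes its speed limit or range.

ROBOT

A 6-joint arm with a two-finger parallel gripper is mounted at the origin on the work surface. World frame = base frame: x ahead of the robot, y to its left, z up, the work surface at z = 0. Lengths are in m, angles in rad, forces in N, time in s.
With the tool pointing down it reaches from about 0.425 to 0.95 m from the base axis. Payload 3.5 kg.
Tool frame: the origin (TCP) lies midway between the tips of the shut fingers; the grasp point (between the pads) lies 19 mm behind it; z points along the fingers, y is the line along which they close (so a half turn about z gives the same grasp; the last joint's range is limited). The gripper opens to 85 mm and grips with 20 to 120 N. Pads are 22 mm wide; open, the fingers measure 114 mm over their backs; the gripper's body (76 mm by 85 mm) begins 54 mm behind the grasp point. The pads swing forward as they close: fully open they stand 13 mm farther back than shut.
Start: joints at [1.004, 0.286, 1.577, -0, 1.279, -0.15], TCP at [0.273, 0.617, 0.231] pointing down, gripper open.
Joint ranges: [-2.77, 2.77], [-0.9, 2.22], [0.21, 2.48], [-1.53, 4.67], [0.24, 2.81], [-2.84, 2.84]. Speed limits (rad/s): [2.79, 2.79, 3.14, 3.14, 3.14, 3.14].

INTERFACE

Orientations are given as a unit quaternion [x, y, z, w].
In Python, from plant import ctrl gives the robot as it stands.
- The arm moves only by the tool move_arm, never from a script. Its argument "plan" is a list of rows, each an object of numbers: "x", "y", "z": the shift along the tool's x, y, z in m; "yaw": the turn about the tool's z in rad; "fingers": the closure, from 0 (fully open) to 1 (shut). In form: [{"x": .., "y": .., "z": .., "yaw": .., "fingers": ..}, ...]. A call has 1 to 5 rows; each row is the pose to reach, as a shift and turn from the pose commanded when the call began, along the tool's axes at that moment; what a row does not reach only later rows make up. A row lasts 1/10 s, in which the tool goes at most 50 mm and 8.59 degrees, less where a joint would pass 70% of its speed; a pose out of reach is approached as far as the arm can. A call with a gripper value outside its range is refused whole. The fingers move at their own pace and stop on an object; "force" is the grip in N (left out, the last holds). Time passes only in rows, so rows that repeat a pose let the fingers close. It gives the time, the measured TCP pose, the force, the opening and the grip force at its end, in the units of the state.
- ctrl.get_state(): the state, without advancing time (a new reading comes with each control period).
- ctrl.read_camera(name): name is "side" or "top" or "wrist"; returns the picture (400x640x3 uint8, red, green, blue); there is no depth.
- ctrl.camera_model(name): a dict with "intrinsics" (3x3 intrinsics, pixels), "cam_to_world" (4x4, takes a point from camera to world coordinates); the wrist camera has in their place "tool_from_camera" (4x4, takes a point from camera to tool coordinates, whose origin is the TCP and whose axes are the flange's). Camera axes: x right, y up, looking along -z (the intrinsics and any distortion apply to the point x, -y, -z); pixel columns grow to the right and rows downward; lengths in m; the calibration is good to about 2 mm. A picture is of the moment at which its call begins: read the wrist's pose just before it. camera_model takes no time and is no camera call.
- ctrl.sign_off(): hands the job in; it is judged then, once.
The state is a dict: "time": time; "qpos": joint angles; "dq": joint speeds; "joint_efforts": joint torques, N m; "eef_pos": TCP position; "tcp_rot": TCP orientation; "contact_force": force on the tool from outside, world axes, zero at the start; "wrist_torque": the same for the moment, N m; "opening": opening from 0.0 (shut) to 1.0 (fully open); "finger_force": force on a finger pad.
Only numpy, scipy, OpenCV 4.12 (cv2) and the standard library are available. Lean on these libraries where they do the work, as an engineer would, in place of code of your own. Each camera call takes 0.05 s, during which the arm holds its last target. There are 200 camera calls.

## Working session

There is one attempt and no reset: what is moved stays moved. The work goes in short steps, Python scripts to look and compute and a tool call to move; the robot and the scene stay as the last step left them, time stands still between calls to the robot, and variables do not carry over. Pictures are saved under pics/ and viewed, at most 10 in all, crops included, and the job is handed in when it is done.

Besides the shell and the picture viewer there is one more tool, called after "Request:" by a JSON object that holds its "method" and its "body". move_arm: Moves the arm, as the interface text tells. Its arguments: {"type":"object","properties":{"plan":{"type":"array"},"force":{"type":"number"}},"required":["plan"]}

```bash
mkdir -p pics; ls; cat > h.py <<'E'
import numpy as np, cv2
from plant import ctrl
from scipy.spatial.transform import Rotation as R
def shot(n,f):
    im=ctrl.read_camera(n); cv2.imwrite(f'pics/{f}.png',im[:,:,::-1]); return im
def ray(m,uv,T=None):
    T=np.array(m['cam_to_world']) if T is None else T
    K=np.array(m['intrinsics']); d=cv2.undistortPoints(np.array([[uv]],float),K,np.array(m.get('distortion',np.zeros(5)),float))[0,0]
    v=T[:3,:3]@np.array([d[0],-d[1],-1]); return T[:3,3],v/np.linalg.norm(v)
def onplane(m,uv,z,T=None):
    o,v=ray(m,uv,T); return o+v*(z-o[2])/v[2]
def cross(a,b):
    (o1,d1),(o2,d2)=a,b
    A=np.stack([d1,-d2],1); s=np.linalg.lstsq(A,o2-o1,rcond=None)[0]
    p,q=o1+s[0]*d1,o2+s[1]*d2; return (p+q)/2,np.linalg.norm(p-q)
E
python3 - <<'E'
from h import *
s=ctrl.get_state(); print(s); 
for n in('top','side','wrist'):
    m=ctrl.camera_model(n); print(n,{k:np.round(v,3).tolist() if not isinstance(v,str) else v for k,v in m.items()}); shot(n,n+'0')
E
```

```text
pics
{'time': 0.0, 'qpos': array([ 1.00400135e+00,  2.87197267e-01,  1.57820737e+00, -4.54278241e-05,
        1.27859395e+00, -1.50017188e-01]), 'dq': array([ 0.00117474,  0.00060928, -0.00028575,  0.00167631, -0.00280781,
        0.00054634]), 'joint_efforts': array([-1.40007742e-03, -4.05997717e+01, -2.92616451e+01, -1.66140385e-04,
        5.87533388e-03,  3.96853281e-06]), 'eef_pos': array([0.27288043, 0.61664952, 0.22990967]), 'tcp_rot': array([ 2.06877342e-01,  9.78366147e-01, -1.13415551e-03, -4.01618132e-04]), 'contact_force': array([-0.0694584 , -0.05069991, -0.26845471]), 'wrist_torque': array([-0.0513397 , -0.03188459, -0.02920627]), 'finger_force': 0.0, 'opening': 0.9974444414227494}
top {'intrinsics': [[363.043, 0.0, 325.605], [0.0, 363.043, 203.439], [0.0, 0.0, 1.0]], 'cam_to_world': [[-0.014, 0.988, -0.153, 0.403], [-1.0, -0.015, -0.002, 0.02], [-0.005, 0.153, 0.988, 1.172], [0.0, 0.0, 0.0, 1.0]]}
side {'intrinsics': [[455.239, 0.0, 316.254], [0.0, 455.239, 211.208], [0.0, 0.0, 1.0]], 'cam_to_world': [[0.965, 0.156, -0.212, 0.265], [-0.264, 0.582, -0.77, -1.079], [0.003, 0.798, 0.602, 1.016], [0.0, 0.0, 0.0, 1.0]]}
wrist {'intrinsics': [[287.229, 0.0, 320.744], [0.0, 287.229, 199.588], [0.0, 0.0, 1.0]], 'tool_from_camera': [[-0.0, 0.953, 0.303, 0.078], [1.0, 0.0, -0.0, -0.0], [-0.0, 0.303, -0.953, -0.143], [0.0, 0.0, 0.0, 1.0]]}
```

View pics/top0.png

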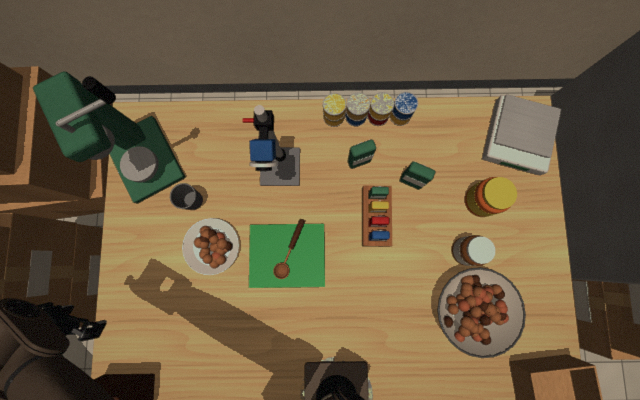

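View pics/side0.png

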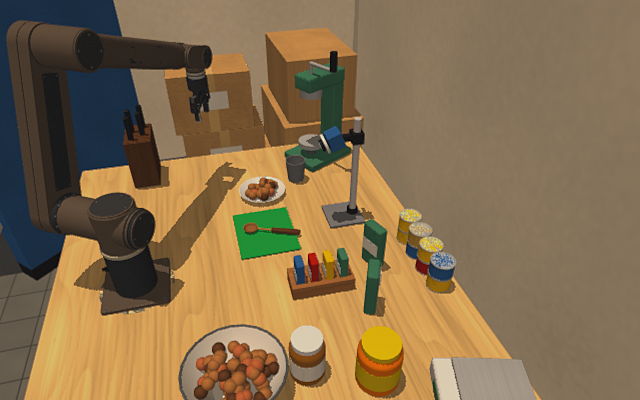

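```bash
python3 - <<'E'
import cv2,numpy as np
t=cv2.imread('pics/top0.png');s=cv2.imread('pics/side0.png')
z=lambda im,x,y,w,h,k:cv2.resize(im[y:y+h,x:x+w],(w*k,h*k),interpolation=cv2.INTER_CUBIC)
a=z(t,235,90,80,110,5)[:300*2-50];b=z(s,300,90,80,110,5)[:550]
cv2.imwrite('pics/c1.png',np.hstack([a,b]))
a=z(t,350,130,80,120,5)[:600];b=z(s,280,235,80,120,5)[:600]
cv2.imwrite('pics/c2.png',np.hstack([a,b]))
E
```

```text
(no output)
```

View pics/c1.png

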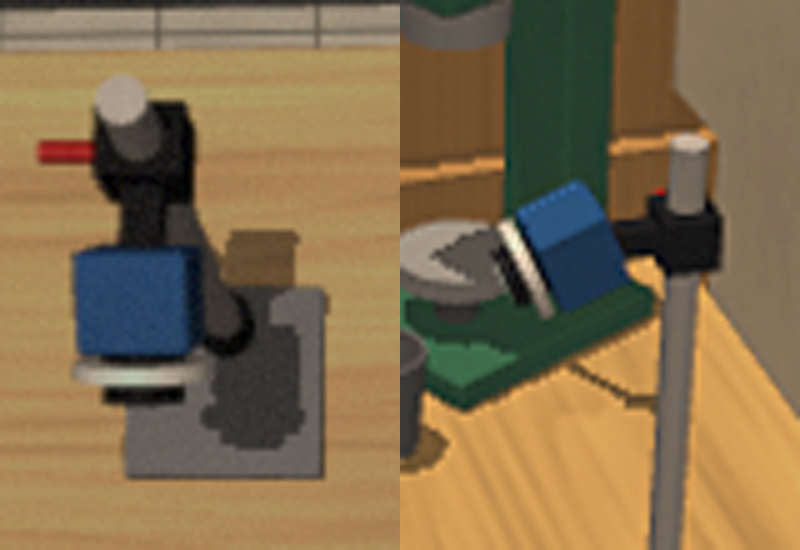

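View pics/c2.png

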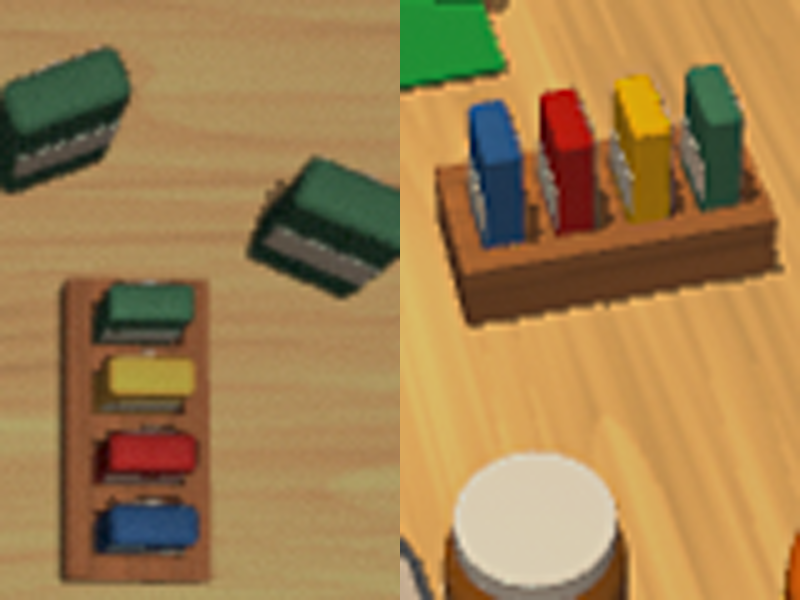

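```bash
cat > p.py <<'E'
from h import *
t=ctrl.camera_model('top');s=ctrl.camera_model('side')
T=lambda x,y:(235+x/5,90+y/5)
S=lambda x,y:(300+(x-400)/5,90+y/5)
T2=lambda x,y:(350+x/5,130+y/5)
S2=lambda x,y:(280+(x-400)/5,235+y/5)
E
python3 - <<'E'
from p import *
np.set_printoptions(precision=4,suppress=True)
print('foot',[onplane(t,T(*c),.012) for c in((126,477),(323,477),(327,289))])
print('red top',onplane(t,T2(152,454),.113), 'side',onplane(s,S2(560,118),.113))
print('blue',onplane(t,T2(153,527),.113),'yel',onplane(t,T2(151,377),.113),'grn',onplane(t,T2(150,306),.113))
print('rack c',[onplane(t,T2(*c),.045) for c in((64,280),(209,280),(62,581),(210,581))])
print('ring',cross(ray(t,T(143,370)),ray(s,S(525,268))))
print('box',cross(ray(t,T(140,302)),ray(s,S(572,247))))
print('coltop',cross(ray(t,T(122,100)),ray(s,S(688,143))))
E
```

```text
foot [array([0.6453, 0.2356, 0.012 ]), array([0.6434, 0.107 , 0.012 ]), array([0.7705, 0.104 , 0.012 ])]
red top [ 0.5132 -0.1369  0.113 ] side [ 0.5115 -0.1413  0.113 ]
blue [ 0.4705 -0.1359  0.113 ] yel [ 0.5588 -0.138   0.113 ] grn [ 0.6014 -0.139   0.113 ]
rack c [array([ 0.6316, -0.0955,  0.045 ]), array([ 0.6303, -0.1872,  0.045 ]), array([ 0.4424, -0.0886,  0.045 ]), array([ 0.4411, -0.1798,  0.045 ])]
ring (array([0.6385, 0.1737, 0.3041]), np.float64(0.001033372730547429))
box (array([0.6699, 0.1736, 0.315 ]), np.float64(0.0011438018647006208))
coltop (array([0.7453, 0.1716, 0.38  ]), np.float64(0.00045030787230191635))
```

```bash
python3 - <<'E'
import cv2,numpy as np
s=cv2.imread('pics/side0.png')
a=cv2.resize(s[118:160,312:362],(800,600*42*800//(50*600)),interpolation=cv2.INTER_CUBIC)[:600] if 0 else cv2.resize(s[120:157,314:360],None,fx=16,fy=16,interpolation=cv2.INTER_CUBIC)
cv2.imwrite('pics/c3.png',a);print(a.shape)
E
```

```text
(592, 736, 3)
```

View pics/c3.png

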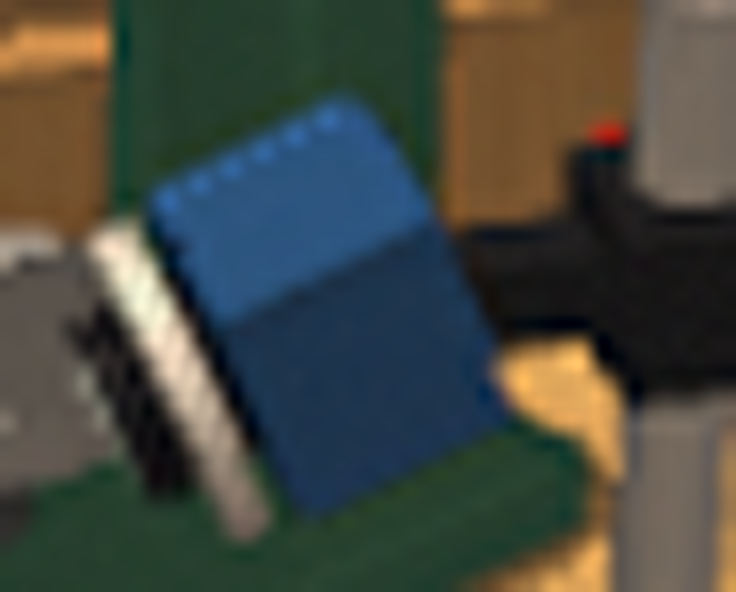

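```bash
cat >> p.py <<'E'
def vplane(m,uv,p0,n,T=None):
    o,v=ray(m,uv,T); return o+v*((p0-o)@n)/(v@n)
E
python3 - <<'E'
from p import *
np.set_printoptions(precision=4,suppress=True)
px=lambda x,y:(314+(x+.5)/16-.5,120+(y+.5)/16-.5)
for yaw in(-.03,-.01):
    n=np.array([-np.sin(yaw),np.cos(yaw),0]); ex=np.array([np.cos(yaw),np.sin(yaw),0])
    c=np.array([.668,.1715,0])
    P=[vplane(s,px(*q),c-n*.0275,n) for q in((225,328),(440,222),(512,420),(310,520))]
    print(yaw,np.array(P)[:,[0,2]].tolist(),np.mean(P,0))
    a=(P[1]+P[2]-P[0]-P[3])/2; b=(P[0]+P[1]-P[2]-P[3])/2
    for d in(a,b): print(np.linalg.norm(d))
    print('tilt',np.arctan2(a[2],a@ex),np.arctan2(-b@ex,b[2]))
    F=[vplane(s,px(*q),c+n*.0275,n) for q in((152,195),(345,95))]; print('far',F,np.arctan2((F[1]-F[0])[2],(F[1]-F[0])@ex))
E
```

```text
-0.03 [[0.6387028492376865, 0.33207442767801243], [0.6819789056660391, 0.35010357005216786], [0.6987143531913517, 0.3040650219684169], [0.6572123948375996, 0.2865850066984611]] [0.6692 0.144  0.3182]
0.0459746792558935
0.04904257670884502
tilt 0.3964885395831599 0.36772378510570924
far [array([0.6395, 0.1999, 0.3337]), array([0.6795, 0.1987, 0.3514])] 0.4162660489932713
-0.01 [[0.6385277431502545, 0.33239482664552855], [0.6820777242201881, 0.3499457983133857], [0.6989355940203101, 0.30370193744761664], [0.6571469261723765, 0.2867067376038579]] [0.6692 0.144  0.3182]
0.04603490871689354
0.049270251068102115
tilt 0.38463099459818073 0.3683140791417253
far [array([0.6393, 0.1993, 0.334 ]), array([0.6795, 0.1989, 0.3513])] 0.40536360334389787
```

Request:
{"method": "move_arm", "body": {"plan": [{"x":-0.033,"y":-0.037,"z":0,"yaw":-0.1,"fingers":0},{"x":-0.066,"y":-0.074,"z":0,"yaw":-0.2,"fingers":0},{"x":-0.098,"y":-0.111,"z":0,"yaw":-0.3,"fingers":0},{"x":-0.131,"y":-0.148,"z":0,"yaw":-0.384,"fingers":0},{"x":-0.131,"y":-0.148,"z":0,"yaw":-0.384,"fingers":0}], "force": 40}}

```text
time: 0.65
eef_pos: [0.334, 0.4244, 0.2304]
tcp_rot: [0.018, 1.0, -0.001, -0.0]
contact_force: [-1.0, 1.2, -0.4]
opening: 1.003
finger_force: 0.0
```

Request:
{"method": "move_arm", "body": {"plan": [{"x":-0.016,"y":-0.047,"z":0,"yaw":0,"fingers":0},{"x":-0.032,"y":-0.094,"z":0,"yaw":0,"fingers":0},{"x":-0.048,"y":-0.141,"z":0,"yaw":0,"fingers":0},{"x":-0.064,"y":-0.188,"z":0,"yaw":0,"fingers":0},{"x":-0.08,"y":-0.235,"z":0,"yaw":0,"fingers":0}]}}

```text
time: 1.15
eef_pos: [0.4055, 0.19, 0.2314]
tcp_rot: [0.016, 1.0, 0.0, 0.0]
contact_force: [1.6, -0.5, 0.0]
opening: 1.001
finger_force: 0.0
```

Request:
{"method": "move_arm", "body": {"plan": [{"x":-0.016,"y":-0.047,"z":0,"yaw":0,"fingers":0},{"x":-0.032,"y":-0.094,"z":0,"yaw":0,"fingers":0},{"x":-0.048,"y":-0.141,"z":0,"yaw":0,"fingers":0},{"x":-0.064,"y":-0.188,"z":0,"yaw":0,"fingers":0},{"x":-0.08,"y":-0.235,"z":0,"yaw":0,"fingers":0}]}}

```text
time: 1.65
eef_pos: [0.478, -0.0479, 0.2315]
tcp_rot: [0.017, 1.0, 0.0, 0.0]
contact_force: [1.0, -0.2, -0.9]
opening: 1.001
finger_force: 0.0
```

Request:
{"method": "move_arm", "body": {"plan": [{"x":-0.02,"y":-0.045,"z":0,"yaw":0,"fingers":0},{"x":-0.036,"y":-0.084,"z":0,"yaw":0,"fingers":0},{"x":-0.036,"y":-0.084,"z":0,"yaw":0,"fingers":0},{"x":-0.036,"y":-0.084,"z":0,"yaw":0,"fingers":0}]}}

```text
time: 2.05
eef_pos: [0.5109, -0.1316, 0.2308]
tcp_rot: [0.017, 1.0, 0.001, -0.001]
contact_force: [0.7, 1.0, -0.0]
opening: 1.001
finger_force: 0.0
```

```bash
python3 - <<'E'
from p import *
np.set_printoptions(precision=4,suppress=True)
st=ctrl.get_state(); im=shot('wrist','w1'); print(st['eef_pos'],st['tcp_rot'])
m=ctrl.camera_model('wrist');T=np.eye(4);T[:3,:3]=R.from_quat(st['tcp_rot']).as_matrix();T[:3,3]=st['eef_pos'];T=T@np.array(m['tool_from_camera'])
hsv=cv2.cvtColor(im,cv2.COLOR_RGB2HSV)
for nm,lo,hi in(('red',(172,150,90),(180,255,255)),('red0',(0,200,120),(4,255,255)),('yel',(22,150,120),(32,255,255)),('blue',(105,130,60),(120,255,255))):
    k=cv2.inRange(hsv,np.array(lo),np.array(hi)); n,l,stt,c=cv2.connectedComponentsWithStats(k)
    for i in sorted(range(1,n),key=lambda i:-stt[i,4])[:2]:
        if stt[i,4]>150:
            cnt=cv2.findContours((l==i).astype('uint8'),0,2)[0][0]; r=cv2.minAreaRect(cnt)
            B=[onplane(m,q,.113,T)[:2] for q in cv2.boxPoints(r)]
            print(nm,stt[i],c[i],np.round(r[1],0),'world',onplane(m,r[0],.113,T),np.array(B).tolist())
E
```

```text
[ 0.5109 -0.1316  0.2308] [ 0.0173  0.9999  0.0006 -0.0006]
red0 [290 189  50  19 610] [314.     197.4836] [18. 49.] world [ 0.5135 -0.1374  0.113 ] [[0.5038583710474516, -0.16004297049771038], [0.5054811395327858, -0.1139458375082023], [0.5234041592536228, -0.11422565189081266], [0.5217442707940128, -0.16124438709054145]]
yel [   0  201   92   44 1851] [ 48.4387 217.2129] [85. 43.] world [ 0.5241 -0.3981  0.113 ] [[0.5213471470683393, -0.44376632907465546], [0.4850486089998375, -0.4113407301914244], [0.5268048664232525, -0.3523691715428676], [0.5666564305971151, -0.3837229580262953]]
yel [293 231  49  21 667] [317.5547 241.2519] [48. 20.] world [ 0.5585 -0.1367  0.113 ] [[0.568738716454914, -0.16136799815834937], [0.5468399808575677, -0.15996626318144427], [0.5485171476827403, -0.11264438382897421], [0.5704609520705008, -0.1129408657577973]]
```

View pics/w1.png

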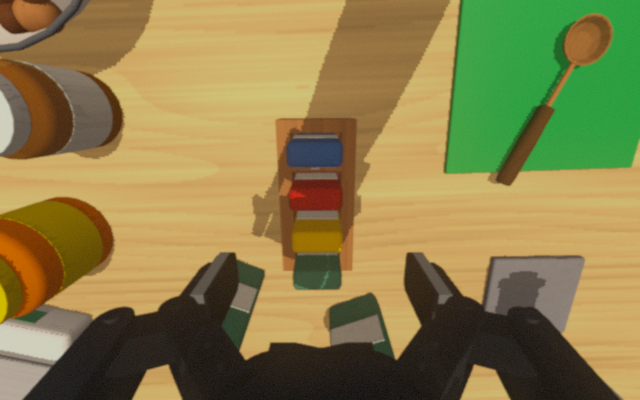

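Request:
{"method": "move_arm", "body": {"plan": [{"x":-0.002,"y":-0.006,"z":0.04,"yaw":0,"fingers":0},{"x":-0.002,"y":-0.006,"z":0.085,"yaw":0,"fingers":0},{"x":-0.002,"y":-0.006,"z":0.13,"yaw":0,"fingers":0},{"x":-0.002,"y":-0.006,"z":0.162,"yaw":0,"fingers":0},{"x":-0.002,"y":-0.006,"z":0.162,"yaw":0,"fingers":0}]}}

```text
time: 2.6
eef_pos: [0.5084, -0.1337, 0.0642]
tcp_rot: [0.015, 1.0, 0.003, -0.005]
contact_force: [-0.2, 0.7, -0.1]
opening: 1.002
finger_force: 0.0
```

Request:
{"method": "move_arm", "body": {"plan": [{"fingers":0.6},{"fingers":0.6},{"fingers":0.6},{"fingers":0.6},{"fingers":0.6}], "force": 30}}

```text
validation failed for argument at $.pl...
```

Request:
{"method": "move_arm", "body": {"plan": [{"x":0,"y":0,"z":0,"yaw":0,"fingers":0},{"x":0,"y":0,"z":0,"yaw":0,"fingers":0},{"x":0,"y":0,"z":0,"yaw":0,"fingers":0}]}}

```text
time: 2.9
eef_pos: [0.5144, -0.1378, 0.0721]
tcp_rot: [0.016, 1.0, -0.001, 0.002]
contact_force: [0.3, 0.4, -0.8]
opening: 1.002
finger_force: 0.0
```

Request:
{"method": "move_arm", "body": {"plan": [{"x":0,"y":0,"z":0,"yaw":0,"fingers":0.7},{"x":0,"y":0,"z":0,"yaw":0,"fingers":0.7},{"x":0,"y":0,"z":0,"yaw":0,"fingers":0.7},{"x":0,"y":0,"z":0,"yaw":0,"fingers":0.7},{"x":0,"y":0,"z":0,"yaw":0,"fingers":0.7}], "force": 30}}

```text
time: 3.4
eef_pos: [0.5131, -0.1375, 0.0702]
tcp_rot: [0.016, 1.0, -0.0, 0.0]
contact_force: [-1.1, 0.8, 5.9]
opening: 0.606
finger_force: 33.1
```

Request:
{"method": "move_arm", "body": {"plan": [{"x":0,"y":0,"z":0,"yaw":0,"fingers":0.7},{"x":0,"y":0,"z":0,"yaw":0,"fingers":0.7}]}}

```text
time: 3.6
eef_pos: [0.5131, -0.1375, 0.0702]
tcp_rot: [0.016, 1.0, -0.0, 0.0]
contact_force: [-2.2, 1.4, 5.3]
opening: 0.605
finger_force: 33.2
```

Request:
{"method": "move_arm", "body": {"plan": [{"x":0,"y":0,"z":-0.02,"yaw":0,"fingers":0.7},{"x":0,"y":0,"z":-0.05,"yaw":0,"fingers":0.7},{"x":0,"y":0,"z":-0.085,"yaw":0,"fingers":0.7},{"x":0,"y":0,"z":-0.12,"yaw":0,"fingers":0.7},{"x":0,"y":0,"z":-0.15,"yaw":0,"fingers":0.7}]}}

```text
time: 4.1
eef_pos: [0.5122, -0.1373, 0.22]
tcp_rot: [0.016, 1.0, 0.0, -0.0]
contact_force: [1.1, -0.2, -2.7]
opening: 0.606
finger_force: 32.9
```

Request:
{"method": "move_arm", "body": {"plan": [{"x":0,"y":0,"z":0,"yaw":0,"fingers":0.7},{"x":0,"y":0,"z":0,"yaw":0,"fingers":0.7},{"x":0,"y":0,"z":0,"yaw":0,"fingers":0.7}]}}

```text
time: 4.4
eef_pos: [0.5112, -0.1367, 0.2163]
tcp_rot: [0.016, 1.0, 0.001, -0.002]
contact_force: [-1.8, -0.8, -1.0]
opening: 0.609
finger_force: 33.0
```

```bash
python3 - <<'E'
from p import *
st=ctrl.get_state();print(st['eef_pos'],st['tcp_rot'],st['opening'],st['finger_force'],st['contact_force'])
im=shot('side','s1')
cv2.imwrite('pics/s1c.png',cv2.resize(im[150:290,250:390,::-1],None,fx=4,fy=4,interpolation=cv2.INTER_CUBIC))
E
```

```text
[ 0.51119647 -0.13671516  0.21631385] [ 0.01642168  0.9998619   0.00103771 -0.00233228] 0.6094335968599243 32.976831793785095 [-1.77597637 -0.77523239 -1.02917206]
```

View pics/s1c.png

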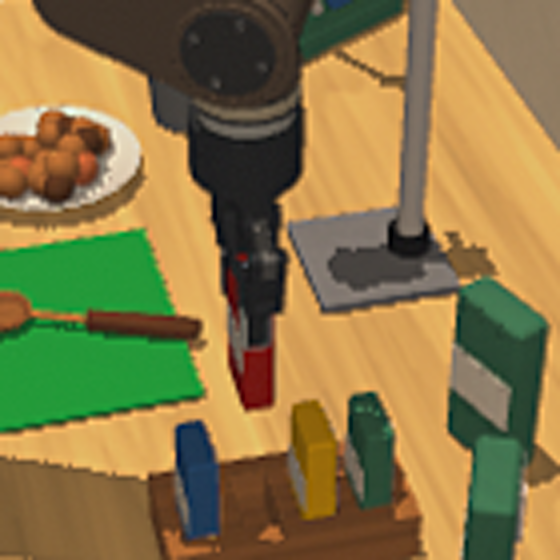

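Request:
{"method": "move_arm", "body": {"plan": [{"x":-0.022,"y":0.035,"z":0,"yaw":0,"fingers":0.7},{"x":-0.044,"y":0.07,"z":0,"yaw":0,"fingers":0.7},{"x":-0.066,"y":0.105,"z":0,"yaw":0,"fingers":0.7},{"x":-0.088,"y":0.14,"z":0,"yaw":0,"fingers":0.7},{"x":-0.102,"y":0.16,"z":0,"yaw":0,"fingers":0.7}]}}

```text
time: 4.95
eef_pos: [0.6199, 0.0219, 0.2165]
tcp_rot: [0.015, 1.0, 0.001, -0.002]
contact_force: [0.2, -0.5, -1.2]
opening: 0.604
finger_force: 33.0
```

Request:
{"method": "move_arm", "body": {"plan": [{"x":0,"y":0,"z":0.04,"yaw":0,"fingers":0.7},{"x":0,"y":0,"z":0.08,"yaw":0,"fingers":0.7},{"x":0,"y":0,"z":0.115,"yaw":0,"fingers":0.7},{"x":0,"y":0,"z":0.135,"yaw":0,"fingers":0.7},{"x":0,"y":0,"z":0.135,"yaw":0,"fingers":0.7}]}}

```text
time: 5.45
eef_pos: [0.6151, 0.0198, 0.0775]
tcp_rot: [0.016, 1.0, 0.001, -0.006]
contact_force: [0.2, -0.6, -2.4]
opening: 0.602
finger_force: 32.9
```

Request:
{"method": "move_arm", "body": {"plan": [{"x":0,"y":0,"z":0,"yaw":0,"fingers":0.7},{"x":0,"y":0,"z":0,"yaw":0,"fingers":0.7},{"x":0,"y":0,"z":0,"yaw":0,"fingers":0.7},{"x":0,"y":0,"z":0,"yaw":0,"fingers":0.7}], "force": 22}}

```text
time: 5.85
eef_pos: [0.6208, 0.0191, 0.086]
tcp_rot: [0.016, 1.0, -0.0, 0.001]
contact_force: [-0.1, -0.9, -2.1]
opening: 0.606
finger_force: 33.0
```

Request:
{"method": "move_arm", "body": {"plan": [{"x":0,"y":0,"z":0.012,"yaw":0,"fingers":0.7},{"x":0,"y":0,"z":0.021,"yaw":0,"fingers":0.7},{"x":0,"y":0,"z":0.021,"yaw":0,"fingers":0.7},{"x":0,"y":0,"z":0.023,"yaw":0,"fingers":0.7},{"x":0,"y":0,"z":0.025,"yaw":0,"fingers":0.7}], "force": 22}}

```text
time: 6.35
eef_pos: [0.6203, 0.0193, 0.0619]
tcp_rot: [0.016, 1.0, 0.0, -0.001]
contact_force: [-5.3, 1.2, 18.0]
opening: 0.601
finger_force: 35.0
```

Request:
{"method": "move_arm", "body": {"plan": [{"x":0,"y":0,"z":0.001,"yaw":0,"fingers":0.7},{"x":0,"y":0,"z":0.001,"yaw":0,"fingers":0.7}]}}

```text
time: 6.55
eef_pos: [0.6203, 0.0194, 0.0619]
tcp_rot: [0.016, 1.0, -0.0, -0.001]
contact_force: [-6.9, 1.2, 14.0]
opening: 0.606
finger_force: 34.8
```

Request:
{"method": "move_arm", "body": {"plan": [{"x":0.006,"y":0,"z":0,"yaw":0,"fingers":0.7},{"x":0.012,"y":0,"z":0,"yaw":0,"fingers":0.7},{"x":0.018,"y":0,"z":0,"yaw":0,"fingers":0.7},{"x":0.024,"y":0,"z":0,"yaw":0,"fingers":0.7},{"x":0.03,"y":0,"z":0.001,"yaw":0,"fingers":0.7}]}}

```text
time: 7.05
eef_pos: [0.5955, 0.0196, 0.0618]
tcp_rot: [0.017, 1.0, -0.001, 0.008]
contact_force: [5.6, 0.0, 7.8]
opening: 0.605
finger_force: 34.2
```

Request:
{"method": "move_arm", "body": {"plan": [{"x":0.003,"y":0,"z":0.0,"yaw":0,"fingers":0.7},{"x":0.003,"y":0,"z":0.0,"yaw":0,"fingers":0.7}]}}

```text
time: 7.25
eef_pos: [0.5918, 0.0197, 0.0614]
tcp_rot: [0.017, 1.0, -0.001, 0.007]
contact_force: [3.4, -0.3, 7.4]
opening: 0.602
finger_force: 34.1
```

```bash
python3 - <<'E'
from p import *
im=shot('side','s2')
cv2.imwrite('pics/s2c.png',cv2.resize(im[190:260,310:390,::-1],None,fx=8,fy=8,interpolation=cv2.INTER_CUBIC))
E
```

```text
(no output)
```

View pics/s2c.png

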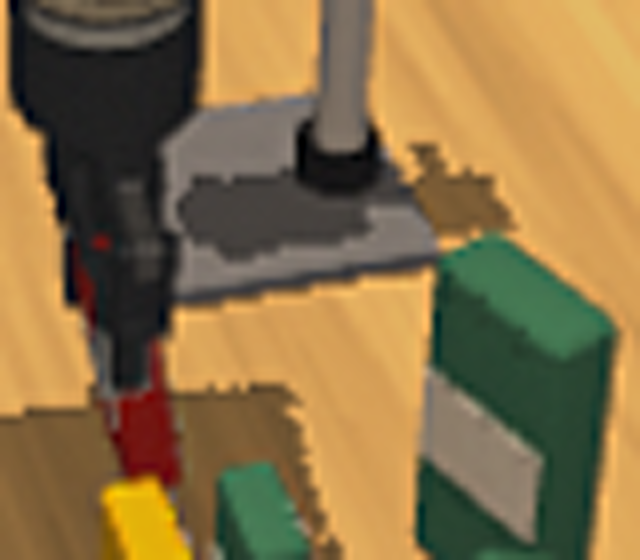

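Request:
{"method": "move_arm", "body": {"plan": [{"x":0,"y":0,"z":-0.01,"yaw":0,"fingers":0.7},{"x":0,"y":0,"z":-0.05,"yaw":0,"fingers":0.7},{"x":0,"y":0,"z":-0.09,"yaw":0,"fingers":0.7},{"x":0,"y":0,"z":-0.12,"yaw":0,"fingers":0.7},{"x":0,"y":0,"z":-0.12,"yaw":0,"fingers":0.7}]}}

```text
time: 7.8
eef_pos: [0.5893, 0.02, 0.1827]
tcp_rot: [0.016, 1.0, -0.001, 0.004]
contact_force: [0.1, 0.1, -1.0]
opening: 0.608
finger_force: 33.3
```

Request:
{"method": "move_arm", "body": {"plan": [{"x":0,"y":0,"z":0,"yaw":0,"fingers":0.7},{"x":0,"y":0,"z":0,"yaw":0,"fingers":0.7},{"x":0,"y":0,"z":0,"yaw":0,"fingers":0.7},{"x":0,"y":0,"z":0,"yaw":0,"fingers":0.7},{"x":0,"y":0,"z":0,"yaw":0,"fingers":0.7}]}}

```text
time: 8.3
eef_pos: [0.5863, 0.0204, 0.1762]
tcp_rot: [0.016, 1.0, 0.0, -0.001]
contact_force: [0.0, 0.8, -1.9]
opening: 0.606
finger_force: 33.3
```

```bash
cat > tilt.py <<'E'
from p import *
import sys
np.set_printoptions(precision=4,suppress=True)
st=ctrl.get_state();im=shot('side',sys.argv[1]);p=st['eef_pos'];x=R.from_quat(st['tcp_rot']).as_matrix()
print(p,st['tcp_rot'],st['finger_force'],st['opening'])
ex,ey=-x[:,0]*[1,1,0],x[:,1]*[1,1,0]
hsv=cv2.cvtColor(im,cv2.COLOR_RGB2HSV)
k=cv2.inRange(hsv,np.array((0,160,60)),np.array((6,255,255)))|cv2.inRange(hsv,np.array((172,160,60)),np.array((180,255,255)))
# tin's near (-y) face plane
K=np.array(s['intrinsics']);M=np.linalg.inv(np.array(s['cam_to_world']))
c=M[:3,:3]@p+M[:3,3];u,v=K[0,0]*c[0]/-c[2]+K[0,2],-K[1,1]*c[1]/-c[2]+K[1,2];print('tcp px',u,v)
n,l,q,cc=cv2.connectedComponentsWithStats(k)
rows={}
best=[i for i in range(1,n) if q[i,4]>25 and abs(cc[i,0]-u)<40 and -40<cc[i,1]-v<60];print(q[best])
i=max(best,key=lambda i:q[i,4]); P=[]
cnt=cv2.findContours((l==i).astype('uint8'),0,2)[0][0]
for r in range(q[i,1],q[i,1]+q[i,3]):
    cs=np.where(l[r]==i)[0]
    a,b=[vplane(s,(e,r),p-ey*.026,ey) for e in(cs[0]-.5,cs[-1]+.5)]
    P.append([r,cs[0],cs[-1],(a-p)@ex,(b-p)@ex,a[2]-p[2],np.linalg.norm(a-b)])
P=np.array(P);print(P)
E
python3 tilt.py s3
```

```text
[0.5863 0.0204 0.1762] [ 0.0164  0.9999  0.0001 -0.001 ] 33.282716274261475 0.6062485999016075
tcp px 321.8547434928403 205.12167247735957
[[322 205   9  19  95]]
[[205.     328.     328.       0.0111   0.0143   0.0172   0.0032]
 [206.     328.     328.       0.0112   0.0144   0.0134   0.0032]
 [207.     328.     328.       0.0113   0.0144   0.0095   0.0032]
 [208.     328.     328.       0.0113   0.0145   0.0057   0.0032]
 [209.     328.     328.       0.0114   0.0146   0.0019   0.0032]
 [210.     328.     329.       0.0115   0.0179  -0.002    0.0065]
 [211.     325.     329.       0.002    0.018   -0.0042   0.0162]
 [212.     323.     329.      -0.0043   0.018   -0.007    0.0227]
 [213.     324.     329.      -0.0011   0.0181  -0.0114   0.0195]
 [214.     324.     329.      -0.001    0.0182  -0.0153   0.0196]
 [215.     322.     329.      -0.0074   0.0183  -0.0181   0.0261]
 [216.     322.     329.      -0.0074   0.0184  -0.022    0.0261]
 [217.     323.     329.      -0.0041   0.0185  -0.0265   0.0229]
 [218.     323.     330.      -0.0041   0.0218  -0.0305   0.0263]
 [219.     323.     330.      -0.004    0.0219  -0.0344   0.0263]
 [220.     323.     330.      -0.004    0.022   -0.0384   0.0264]
 [221.     324.     330.      -0.0007   0.0221  -0.043    0.0231]
 [222.     324.     330.      -0.0006   0.0222  -0.047    0.0232]
 [223.     325.     329.       0.0027   0.019   -0.0516   0.0166]]
```

Request:
{"method": "move_arm", "body": {"plan": [{"x":-0.01,"y":0,"z":0.04,"yaw":0,"fingers":0.7},{"x":-0.02,"y":0,"z":0.08,"yaw":0,"fingers":0.7},{"x":-0.02,"y":0,"z":0.107,"yaw":0,"fingers":0.7},{"x":-0.02,"y":0,"z":0.107,"yaw":0,"fingers":0.7},{"x":-0.02,"y":0,"z":0.107,"yaw":0,"fingers":0.7}], "force": 20}}

```text
time: 8.85
eef_pos: [0.6068, 0.0197, 0.0703]
tcp_rot: [0.016, 1.0, 0.0, -0.0]
contact_force: [0.2, -0.7, -0.9]
opening: 0.606
finger_force: 33.0
```

Request:
{"method": "move_arm", "body": {"plan": [{"x":0,"y":0,"z":0.002,"yaw":0,"fingers":0.7},{"x":0,"y":0,"z":0.006,"yaw":0,"fingers":0.7},{"x":0,"y":0,"z":0.01,"yaw":0,"fingers":0.7},{"x":0,"y":0,"z":0.014,"yaw":0,"fingers":0.7},{"x":0,"y":0,"z":0.014,"yaw":0,"fingers":0.7}]}}

```text
time: 9.35
eef_pos: [0.6094, 0.0195, 0.0613]
tcp_rot: [0.016, 1.0, -0.0, 0.002]
contact_force: [-3.9, 0.3, 13.7]
opening: 0.605
finger_force: 34.7
```

Request:
{"method": "move_arm", "body": {"plan": [{"x":0.0,"y":0,"z":0.003,"yaw":0,"fingers":0.7},{"x":0.008,"y":0,"z":0.004,"yaw":0,"fingers":0.7},{"x":0.016,"y":0,"z":0.005,"yaw":0,"fingers":0.7},{"x":0.024,"y":0,"z":0.006,"yaw":0,"fingers":0.7},{"x":0.03,"y":0,"z":0.007,"yaw":0,"fingers":0.7}]}}

```text
time: 9.85
eef_pos: [0.5823, 0.0203, 0.0543]
tcp_rot: [0.017, 1.0, -0.0, 0.008]
contact_force: [3.8, 0.0, 3.4]
opening: 0.605
finger_force: 34.1
```

Request:
{"method": "move_arm", "body": {"plan": [{"x":0.004,"y":0,"z":0,"yaw":0,"fingers":0.7},{"x":0.004,"y":0,"z":0,"yaw":0,"fingers":0.7}]}}

```text
time: 10.05
eef_pos: [0.5749, 0.0204, 0.052]
tcp_rot: [0.016, 1.0, -0.0, 0.003]
contact_force: [0.3, -0.0, 9.6]
opening: 0.604
finger_force: 34.8
```

Request:
{"method": "move_arm", "body": {"plan": [{"x":0,"y":0,"z":-0.01,"yaw":0,"fingers":0.7},{"x":0,"y":0,"z":-0.05,"yaw":0,"fingers":0.7},{"x":0,"y":0,"z":-0.09,"yaw":0,"fingers":0.7},{"x":0,"y":0,"z":-0.13,"yaw":0,"fingers":0.7},{"x":0,"y":0,"z":-0.14,"yaw":0,"fingers":0.7}]}}

```text
time: 10.55
eef_pos: [0.5741, 0.0206, 0.1937]
tcp_rot: [0.016, 1.0, -0.0, 0.002]
contact_force: [0.3, 0.3, -0.7]
opening: 0.603
finger_force: 33.7
```

Request:
{"method": "move_arm", "body": {"plan": [{"x":0,"y":0,"z":0,"yaw":0,"fingers":0.7},{"x":0,"y":0,"z":0,"yaw":0,"fingers":0.7},{"x":0,"y":0,"z":0,"yaw":0,"fingers":0.7},{"x":0,"y":0,"z":0,"yaw":0,"fingers":0.7}]}}

```text
time: 10.95
eef_pos: [0.5714, 0.0209, 0.1866]
tcp_rot: [0.016, 1.0, 0.0, -0.003]
contact_force: [-0.4, 0.1, -2.0]
opening: 0.606
finger_force: 33.7
```

```bash
python3 tilt.py s4; python3 -c "
import cv2
im=cv2.imread('pics/s4.png')
cv2.imwrite('pics/s4c.png',cv2.resize(im[180:235,290:350],None,fx=10,fy=10,interpolation=cv2.INTER_CUBIC))"
```

```text
[0.5714 0.0209 0.1866] [ 0.0164  0.9999  0.0003 -0.0025] 33.74218046665192 0.6064377563153083
tcp px 317.21047487722376 203.05685489654368
[[323 200  12  19 109]]
[[200.     324.     324.       0.0132   0.0163   0.0276   0.0032]
 [201.     324.     325.       0.0132   0.0195   0.0239   0.0064]
 [202.     324.     326.       0.0133   0.0227   0.0202   0.0095]
 [203.     324.     326.       0.0133   0.0228   0.0164   0.0096]
 [204.     324.     327.       0.0134   0.026    0.0126   0.0128]
 [205.     324.     328.       0.0134   0.0292   0.0089   0.016 ]
 [206.     324.     328.       0.0135   0.0293   0.0051   0.016 ]
 [207.     324.     329.       0.0135   0.0326   0.0013   0.0193]
 [208.     323.     330.       0.0104   0.0359  -0.002    0.0258]
 [209.     323.     330.       0.0105   0.0359  -0.0059   0.0258]
 [210.     324.     331.       0.0137   0.0392  -0.0102   0.0259]
 [211.     324.     332.       0.0137   0.0425  -0.0141   0.0292]
 [212.     325.     332.       0.017    0.0426  -0.0185   0.026 ]
 [213.     326.     333.       0.0202   0.046   -0.023    0.0261]
 [214.     326.     334.       0.0203   0.0493  -0.0269   0.0295]
 [215.     327.     334.       0.0236   0.0494  -0.0313   0.0263]
 [216.     328.     334.       0.0269   0.0496  -0.0358   0.023 ]
 [217.     328.     333.       0.0269   0.0464  -0.0398   0.0198]
 [218.     330.     330.       0.0335   0.0367  -0.0449   0.0033]]
```

View pics/s4c.png

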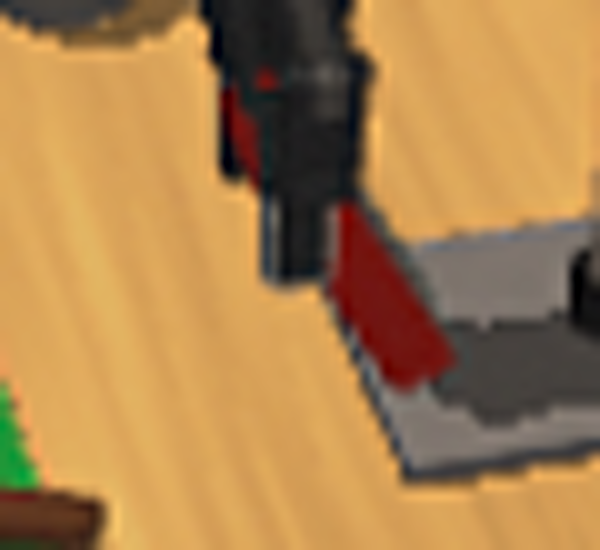

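Request:
{"method": "move_arm", "body": {"plan": [{"x":0.006,"y":-0.008,"z":0,"yaw":0.14,"fingers":0.7},{"x":0.013,"y":-0.018,"z":0,"yaw":0.28,"fingers":0.7},{"x":0.02,"y":-0.028,"z":0,"yaw":0.42,"fingers":0.7},{"x":0.026,"y":-0.036,"z":0,"yaw":0.56,"fingers":0.7},{"x":0.026,"y":-0.036,"z":0,"yaw":0.7,"fingers":0.7}]}}

```text
time: 11.5
eef_pos: [0.5447, -0.015, 0.1883]
tcp_rot: [0.361, 0.932, -0.0, -0.001]
contact_force: [0.8, 0.2, -0.9]
opening: 0.605
finger_force: 33.6
```

Request:
{"method": "move_arm", "body": {"plan": [{"x":0,"y":0,"z":0,"yaw":0.14,"fingers":0.7},{"x":0,"y":0,"z":0,"yaw":0.28,"fingers":0.7},{"x":0,"y":0,"z":0,"yaw":0.42,"fingers":0.7},{"x":0,"y":0,"z":0,"yaw":0.56,"fingers":0.7},{"x":0,"y":0,"z":0,"yaw":0.7,"fingers":0.7}]}}

```text
time: 12.0
eef_pos: [0.5453, -0.0143, 0.1884]
tcp_rot: [0.659, 0.752, -0.0, -0.001]
contact_force: [0.3, -0.1, -1.4]
opening: 0.602
finger_force: 33.6
```

Request:
{"method": "move_arm", "body": {"plan": [{"x":0,"y":0,"z":0,"yaw":0.1,"fingers":0.7},{"x":0,"y":0,"z":0,"yaw":0.171,"fingers":0.7},{"x":0,"y":0,"z":0,"yaw":0.171,"fingers":0.7},{"x":0,"y":0,"z":0,"yaw":0.171,"fingers":0.7}]}}

```text
time: 12.4
eef_pos: [0.5455, -0.0143, 0.1887]
tcp_rot: [0.718, 0.696, -0.0, -0.0]
contact_force: [0.1, 0.8, -1.7]
opening: 0.604
finger_force: 33.6
```

Request:
{"method": "move_arm", "body": {"plan": [{"x":0,"y":0,"z":0.035,"yaw":0,"fingers":0.7},{"x":0,"y":0,"z":0.075,"yaw":0,"fingers":0.7},{"x":0,"y":0,"z":0.105,"yaw":0,"fingers":0.7},{"x":0,"y":0,"z":0.114,"yaw":0,"fingers":0.7},{"x":0,"y":0,"z":0.114,"yaw":0,"fingers":0.7}]}}

```text
time: 12.9
eef_pos: [0.5446, -0.0141, 0.0738]
tcp_rot: [0.718, 0.696, -0.001, -0.002]
contact_force: [-1.0, -0.6, -2.2]
opening: 0.605
finger_force: 33.5
```

Request:
{"method": "move_arm", "body": {"plan": [{"x":-0.008,"y":0,"z":0,"yaw":0,"fingers":0.7},{"x":-0.016,"y":0,"z":0,"yaw":0,"fingers":0.7},{"x":-0.02,"y":0,"z":0,"yaw":0,"fingers":0.7},{"x":-0.024,"y":0,"z":0,"yaw":0,"fingers":0.7},{"x":-0.027,"y":0,"z":0,"yaw":0,"fingers":0.7}]}}

```text
time: 13.4
eef_pos: [0.546, -0.0396, 0.0774]
tcp_rot: [0.72, 0.694, 0.003, -0.001]
contact_force: [0.3, 9.3, 4.3]
opening: 0.607
finger_force: 34.2
```

Request:
{"method": "move_arm", "body": {"plan": [{"x":-0.002,"y":0,"z":0,"yaw":0,"fingers":0.7},{"x":-0.004,"y":0,"z":0,"yaw":0,"fingers":0.7},{"x":-0.006,"y":0,"z":0,"yaw":0,"fingers":0.7},{"x":-0.006,"y":0,"z":0,"yaw":0,"fingers":0.7}]}}

```text
time: 13.8
eef_pos: [0.5457, -0.0455, 0.0771]
tcp_rot: [0.719, 0.695, 0.003, -0.001]
contact_force: [0.7, 7.6, 2.2]
opening: 0.603
finger_force: 34.1
```

Request:
{"method": "move_arm", "body": {"plan": [{"x":-0.002,"y":0,"z":0,"yaw":0,"fingers":0.7},{"x":-0.003,"y":0,"z":0,"yaw":0,"fingers":0.7},{"x":-0.003,"y":0,"z":0,"yaw":0,"fingers":0.7},{"x":0.015,"y":0,"z":0,"yaw":0,"fingers":0.7},{"x":0.03,"y":0,"z":0,"yaw":0,"fingers":0.7}]}}

```text
time: 14.3
eef_pos: [0.546, -0.0172, 0.076]
tcp_rot: [0.719, 0.695, 0.0, 0.001]
contact_force: [-0.8, -0.3, -1.7]
opening: 0.606
finger_force: 33.7
```

Request:
{"method": "move_arm", "body": {"plan": [{"x":0,"y":0,"z":-0.04,"yaw":-0.14,"fingers":0.7},{"x":0,"y":0,"z":-0.08,"yaw":-0.28,"fingers":0.7},{"x":0,"y":0,"z":-0.115,"yaw":-0.42,"fingers":0.7},{"x":0,"y":0,"z":-0.115,"yaw":-0.56,"fingers":0.7},{"x":0,"y":0,"z":-0.115,"yaw":-0.7,"fingers":0.7}]}}

```text
time: 14.8
eef_pos: [0.5466, -0.0173, 0.1928]
tcp_rot: [0.434, 0.901, 0.0, 0.002]
contact_force: [0.6, 0.7, -2.9]
opening: 0.605
finger_force: 33.8
```

Request:
{"method": "move_arm", "body": {"plan": [{"x":0,"y":0,"z":0,"yaw":-0.14,"fingers":0.7},{"x":0,"y":0,"z":0,"yaw":-0.28,"fingers":0.7},{"x":0,"y":0,"z":0,"yaw":-0.42,"fingers":0.7},{"x":0,"y":0,"z":0,"yaw":-0.56,"fingers":0.7},{"x":0,"y":0,"z":0,"yaw":-0.7,"fingers":0.7}]}}

```text
time: 15.3
eef_pos: [0.5454, -0.0172, 0.1905]
tcp_rot: [0.099, 0.995, -0.0, 0.0]
contact_force: [-0.2, 0.4, -1.9]
opening: 0.605
finger_force: 33.7
```

Request:
{"method": "move_arm", "body": {"plan": [{"x":0,"y":0,"z":0,"yaw":-0.1,"fingers":0.7},{"x":0,"y":0,"z":0,"yaw":-0.19,"fingers":0.7},{"x":0,"y":0,"z":0,"yaw":-0.19,"fingers":0.7},{"x":0,"y":0,"z":0,"yaw":-0.19,"fingers":0.7}]}}

```text
time: 15.7
eef_pos: [0.5455, -0.0172, 0.1904]
tcp_rot: [0.008, 1.0, -0.0, -0.0]
contact_force: [-0.3, 0.4, -0.3]
opening: 0.608
finger_force: 33.7
```

```bash
python3 tilt.py s5
```

```text
[ 0.5455 -0.0172  0.1904] [ 0.0077  1.     -0.0001 -0.    ] 33.68720591068268 0.6079622788088139
tcp px 312.2848670918948 210.51888492670255
[[316 208  11  20 101]]
[[208.     319.     319.       0.0124   0.0155   0.0259   0.0031]
 [209.     319.     319.       0.0125   0.0155   0.0223   0.0031]
 [210.     319.     320.       0.0125   0.0186   0.0186   0.0062]
 [211.     319.     320.       0.0125   0.0186   0.0149   0.0062]
 [212.     319.     321.       0.0125   0.0217   0.0112   0.0094]
 [213.     319.     321.       0.0125   0.0218   0.0074   0.0094]
 [214.     319.     322.       0.0126   0.0249   0.0037   0.0126]
 [215.     319.     322.       0.0126   0.025   -0.0001   0.0126]
 [216.     318.     323.       0.0095   0.0281  -0.0032   0.0189]
 [217.     316.     323.       0.0034   0.0282  -0.0059   0.0252]
 [218.     317.     323.       0.0065   0.0282  -0.0102   0.0221]
 [219.     317.     324.       0.0065   0.0314  -0.014    0.0253]
 [220.     318.     324.       0.0096   0.0315  -0.0184   0.0222]
 [221.     318.     325.       0.0096   0.0347  -0.0222   0.0255]
 [222.     319.     325.       0.0128   0.0347  -0.0267   0.0223]
 [223.     319.     326.       0.0128   0.0379  -0.0305   0.0256]
 [224.     320.     326.       0.016    0.038   -0.035    0.0225]
 [225.     320.     326.       0.016    0.0381  -0.0389   0.0225]
 [226.     320.     325.       0.016    0.035   -0.0428   0.0193]
 [227.     321.     322.       0.0192   0.0255  -0.0473   0.0064]]
```

Request:
{"method": "move_arm", "body": {"plan": [{"x":0.015,"y":0.038,"z":-0.012,"yaw":0,"fingers":0.7},{"x":0.03,"y":0.076,"z":-0.024,"yaw":0,"fingers":0.7},{"x":0.045,"y":0.114,"z":-0.036,"yaw":0,"fingers":0.7},{"x":0.06,"y":0.152,"z":-0.048,"yaw":0,"fingers":0.7},{"x":0.0735,"y":0.1905,"z":-0.048,"yaw":0,"fingers":0.7}]}}

```text
time: 16.25
eef_pos: [0.475, 0.1757, 0.2408]
tcp_rot: [0.008, 1.0, 0.0, 0.002]
contact_force: [0.0, 1.0, -2.3]
opening: 0.603
finger_force: 33.7
```

Request:
{"method": "move_arm", "body": {"plan": [{"x":0,"y":0,"z":0,"yaw":0,"fingers":0.7},{"x":0,"y":0,"z":0,"yaw":0,"fingers":0.7},{"x":0,"y":0,"z":0,"yaw":0,"fingers":0.7},{"x":0,"y":0,"z":0,"yaw":0,"fingers":0.7},{"x":0,"y":0,"z":0,"yaw":0,"fingers":0.7}]}}

```text
time: 16.75
eef_pos: [0.4751, 0.1732, 0.2381]
tcp_rot: [0.008, 1.0, -0.0, -0.0]
contact_force: [-0.2, -0.1, -2.0]
opening: 0.604
finger_force: 33.7
```

```bash
python3 tilt.py s6; python3 -c "
import cv2
im=cv2.imread('pics/s6.png')
cv2.imwrite('pics/s6c.png',cv2.resize(im[100:200,260:380],None,fx=6,fy=6,interpolation=cv2.INTER_CUBIC))"
```

```text
[0.4751 0.1732 0.2381] [ 0.0079  1.     -0.0001 -0.0002] 33.67299199104309 0.6040532743848308
tcp px 276.19428226762005 168.0647015324403
[[279 164  12  21  96]]
[[164.     281.     281.       0.0105   0.0137   0.029    0.0032]
 [165.     281.     282.       0.0104   0.0168   0.0253   0.0065]
 [166.     282.     282.       0.0134   0.0166   0.0212   0.0032]
 [167.     282.     282.       0.0132   0.0165   0.0175   0.0033]
 [168.     282.     283.       0.0131   0.0195   0.0138   0.0065]
 [169.     282.     283.       0.0129   0.0194   0.0101   0.0065]
 [170.     282.     284.       0.0128   0.0225   0.0064   0.0098]
 [171.     282.     284.       0.0126   0.0223   0.0027   0.0098]
 [172.     281.     285.       0.0092   0.0254  -0.0006   0.0164]
 [173.     279.     285.       0.0026   0.0253  -0.0034   0.023 ]
 [174.     280.     286.       0.0056   0.0284  -0.0076   0.023 ]
 [175.     280.     286.       0.0055   0.0283  -0.0114   0.0231]
 [176.     281.     287.       0.0085   0.0314  -0.0157   0.0231]
 [177.     282.     287.       0.0116   0.0313  -0.02     0.0199]
 [178.     282.     288.       0.0115   0.0344  -0.0238   0.0232]
 [179.     282.     288.       0.0113   0.0343  -0.0276   0.0233]
 [180.     283.     289.       0.0144   0.0375  -0.0319   0.0234]
 [181.     283.     290.       0.0142   0.0407  -0.0358   0.0268]
 [182.     284.     290.       0.0174   0.0405  -0.0402   0.0235]
 [183.     284.     288.       0.0172   0.0338  -0.0441   0.0168]
 [184.     286.     286.       0.0237   0.027   -0.049    0.0034]]
```

View pics/s6c.png

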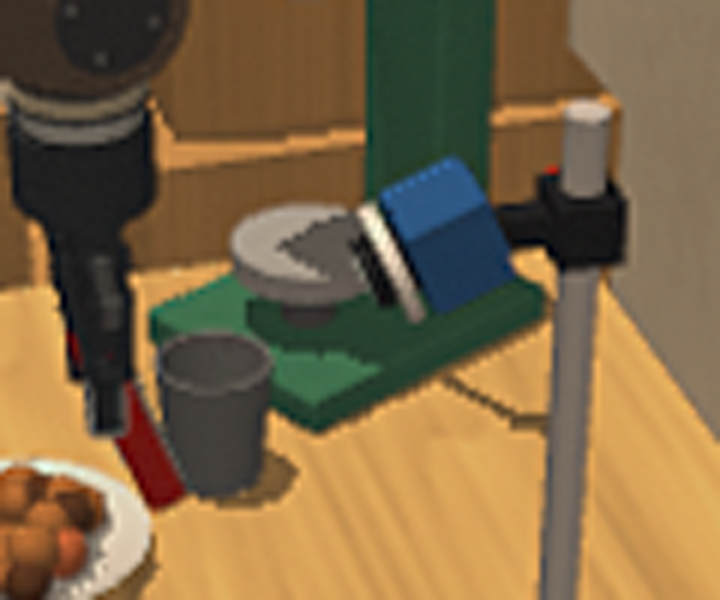

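```bash
python3 -c "
from plant import ctrl
print(ctrl.sign_off())"
```

```text
the job is handed in; nothing more can be done
None
```

I handed the job in with the red tin held still in the air, lid facing the lens. By my measurements its middle is at about (0.484, 0.173, 0.243) m, within a few mm of the focus point I worked out. It leans back about 0.37 rad, against a camera tilt of about 0.385. The hand-in returned no verdict, and I did not re-measure the other tins, though nothing I did pressed on them.

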